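Make up the bonding tray and the re-tie tray

TASK

Make up the trays for the next two appointments from the stock on the paper liner. The bonding kit goes in the wide tray: the adhesive syringe and the steel height gauge each lying flat in a long lane of its own, and the dappen dish upright in the end compartment; the re-tie kit goes in the narrow tray: the gold hemostat flat in the long lane and the chain spool flat in the end compartment. Set each thing down on the tray's floor rather than dropping it, and leave the clip holder, the finger rest and the tin undisturbed.

Things in the scene. Friction and masses are not known exactly. Their poses are not given: they have to be found in the camera images.
- syringe: adhesive syringe lying on its side, 108 mm long: black round barrel 14 mm across with paper label, 30 mm wide flat finger flange, white plunger and thumb disc towards -x, grey cap towards +x. Origin: on the underside at mid-length; x along the syringe, z up. The barrel (14 mm wide and high) runs from x = -26 to +40 mm: grip it across y at the origin.
- gauge: steel bracket-height gauge, a slim straight rod 112 mm long: square handle 9 mm wide and high, 70 mm long, then thinner necks with small stop discs and pins, the same at both ends. Origin: on the underside at mid-length; x along the rod, z up; grip across y at the origin.
- hemostat: gold-toned hemostat lying flat, closed, 118 mm long: two finger rings towards -x (54 mm wide there), thin jaws towards +x, 5 mm thick. Origin: on the underside at mid-length; x points to the jaw tips, z up. The lock where the arms cross is a block 11 mm wide (y), 7 mm high, from x = -7 to +17 mm: grip it across y at x = +5 mm.
- dish: white ceramic dappen dish, a small open eight-sided bowl: 36 mm across at the rim, 32 mm at the foot, 24 mm high, 45 g. Origin: centre of the underside, z up; grip across any diameter.
- spool: grey plastic spool of elastic chain lying flat, with darker winding between its flanges and a small dark centre hole: 42 mm diameter, 18 mm high (flanges 3 mm thick at top and bottom, winding 35 mm across), 25 g. Origin: centre of the underside, z up; grip across any diameter.
- tray_wide: the wide grey-blue tray, fixed, 244 mm long (x) by 130 mm wide (y), floor 3 mm thick, outer walls 12 mm high. Origin: centre of the underside. A 4 mm thick cross divider, top 9 mm above the underside, stands at x = +25 mm. Towards +x lies the end compartment, 92 by 124 mm, centre x = 73, y = 0; towards -x a like divider along y = 0 parts two long lanes, each 142 by 60 mm, centres x = -48, y = +32 and -32 mm.
- tray_narrow: the narrow grey-blue tray, fixed, 244 mm long (x) by 80 mm wide (y), floor 3 mm thick, outer walls 12 mm high. Origin: centre of the underside. A 4 mm thick cross divider, top 9 mm above the underside, stands at x = +25 mm. Towards +x lies the end compartment, 92 by 74 mm, centre x = 73, y = 0; towards -x a single long lane, 142 by 74 mm, centre x = -48, y = 0 mm.
- holder: bystander: spring-clip holder, a dark round foot 72 mm across with a post and a clip pinching a pink acrylic retainer; 70 mm high, clip and retainer reach about 45 mm to either side of its origin (centre of the underside). Loose, 450 g.
- finger_rest: bystander: violet silicone finger rest, a saddle-shaped block 56 mm (x) by 30 mm (y), 22 mm high, lying among the stock. Loose, 45 g. Origin: centre of the underside.
- tin: bystander: closed round aluminium tin 71 mm across, 28 mm high. Loose, 80 g. Origin: centre of the underside.
Mind the look-alikes: they are no part of the job. What is shaped like the spool but orange is not meant.

How it is judged:
By the outcome, as a careful person would: the job done as asked, in the order asked, and still so for the second after the job is handed in, with the robot touching nothing.
It also fails if it takes over 128 s, if anything falls off the work surface, if the arm or the gripper's body presses on something with over 40 N, if the wrist force passes 120 N, or if a joint passes its speed limit or range.

ROBOT

A 6-joint arm with a two-finger parallel gripper is mounted at the origin on the work surface. World frame = base frame: x ahead of the robot, y to its left, z up, the work surface at z = 0. Lengths are in mm, angles in rad, forces in N, time in s.
With the tool pointing down it reaches from about 350 to 975 mm from the base axis. Payload 17.4 kg.
Tool frame: the origin (TCP) lies midway between the tips of the shut fingers; the grasp point (between the pads) lies arm.tcp_to_grasp behind it (arm.tcp_to_grasp is the distance from the TCP to the grasp point, in mm); z points along the fingers, y is the line along which they close (so a half turn about z gives the same grasp; the last joint's range is limited). The gripper opens to 85 mm and grips with 20 to 120 N. Pads are 22 mm wide; open, the fingers measure 114 mm over their backs; the gripper's body (76 mm by 85 mm) begins 54 mm behind the grasp point. The pads swing forward as they close: fully open they stand 13 mm farther back than shut.
Start: joints at [1.062, 0.116, 1.442, -0, 1.584, -0.038], TCP at [306.188, 601.566, 231.303] pointing down, gripper open.
Joint ranges: [-2.83, 2.83], [-0.83, 2.19], [0.07, 2.5], [-1.14, 4.28], [0.01, 3], [-2.97, 2.97]. Speed limits (rad/s): [1.89, 1.89, 2.22, 3.14, 3.14, 3.14].

INTERFACE

Orientations are given as [roll, pitch, yaw] about the fixed x, y, z axes, in that order (R = Rz(yaw) Ry(pitch) Rx(roll)).
In Python, from plant import arm gives the robot as it stands.
- The arm moves only by the tool servo_tool, never from a script. Its argument "motion" is a list of rows, each an object with "xyz": the shift along the tool's x, y, z in mm, a list of three; "yaw": the turn about the tool's z in rad. A call has exactly 10 rows; each row shifts and turns the commanded pose from where the row before left it, along the tool's axes as they then stand; what a row does not reach is not made up. A row lasts 1/10 s, in which the tool goes at most 50 mm and 8.59 degrees, less where a joint would pass 70% of its speed; a pose out of reach is approached as far as the arm can. A call is refused whole if a number of a shift passes 50 or a number of a turn 0.15, either way. A call with a gripper value outside its range is refused whole. "jaw" is the closure, from 0 (fully open) to 1 (shut), set as the call begins (left out, the last holds). The fingers move at their own pace and stop on an object; "force" is the grip in N (left out, the last holds). Time passes only in rows, so rows that do not move let the fingers close, or fill a call up. It gives the time, the measured TCP pose, the force, the opening and the grip force at its end, in the units of the state.
- arm.observe(): the state, without advancing time (a new reading comes with each control period).
- arm.get_image(name): name is "scene" or "side" or "wrist"; returns (picture, depth): 420x560x3 uint8, blue, green, red; 420x560 float32, mm along the optical axis (not along the pixel's ray), 0 where there is no reading.
- arm.camera_info(name): a dict with "vfov" (degrees; the focal length in pixels is half the picture's height over the tangent of half this angle, whatever the lens; pixels are square), "cx", "cy" (the principal point, pixels), "dist" ([k1, k2, p1, p2, k3] as OpenCV has them; the pictures are not rectified), "position" and "orientation" of the camera in the world; the wrist camera has in their place "T_tool_cam" (4x4, takes a point from camera to tool coordinates, whose origin is the TCP and whose axes are the flange's). Camera axes: x right, y up, looking along -z (the intrinsics and any distortion apply to the point x, -y, -z); pixel columns grow to the right and rows downward; lengths in mm; the calibration is good to about 2 mm. A picture is of the moment at which its call begins: read the wrist's pose just before it. camera_info takes no time and is no camera call.
- arm.sign_off(): hands the job in; it is judged then, once.
The state is a dict: "clock": time; "joint_positions": joint angles; "joint_vel": joint speeds; "effort": joint torques, N m; "position": TCP position; "tool_rot": TCP orientation; "ft_force": force on the tool from outside, world axes, zero at the start; "ft_torque": the same for the moment, N m; "opening": opening from 0.0 (shut) to 1.0 (fully open); "finger_force": force on a finger pad.
Only numpy, scipy, OpenCV 4.12 (cv2) and the standard library are available. Lean on these libraries where they do the work, as an engineer would, in place of code of your own. Each camera call takes 0.05 s, during which the arm holds its last target. There are 200 camera calls.

## Working session

There is one attempt and no reset: what is moved stays moved. The work goes in short steps, Python scripts to look and compute and a tool call to move; the robot and the scene stay as the last step left them, time stands still between calls to the robot, and variables do not carry over. Pictures are saved under pics/ and viewed, at most 14 in all, crops included, and the job is handed in when it is done.

Besides the shell and the picture viewer there is one more tool, called by a JSON object that holds its "method" and its "body". servo_tool: Moves the arm, as the interface text tells. Its arguments: {"type":"object","properties":{"motion":{"type":"array","items":{"type":"object","properties":{"xyz":{"type":"array","items":{"type":"number"}},"yaw":{"type":"number"}}}},"jaw":{"type":"number"},"force":{"type":"number"}},"required":["motion"]}

```bash
ls; mkdir -p pics
python3 - <<'E'
from plant import arm
import cv2,numpy as np
s=arm.observe();print(s);print(arm.tcp_to_grasp)
for n in("scene","side","wrist"):
    i,d=arm.get_image(n);cv2.imwrite(f"pics/{n}0.png",i);np.save(f"pics/{n}0.npy",d);print(n,arm.camera_info(n))
E
```

```text
pics
{'clock': 0.0, 'joint_positions': array([ 1.06220730e+00,  1.16509399e-01,  1.44229693e+00, -1.49362990e-05,
        1.58402714e+00, -3.78031952e-02]), 'joint_vel': array([-1.30165725e-03,  1.51359852e-05,  3.04283094e-04, -2.35687386e-04,
        9.04809606e-04,  1.08513901e-03]), 'effort': array([ 2.15208693e-04, -7.31997085e+01, -6.32479405e+01, -1.11875017e-04,
        6.26366134e-03,  1.76598900e-05]), 'position': array([306.08345669, 601.37939782, 230.52673212]), 'tool_rot': array([-3.14035216e+00, -3.19711483e-05,  2.67080662e+00]), 'ft_force': array([ 0.74968408,  0.05406709, -0.4323612 ]), 'ft_torque': array([ 0.005257  , -0.00525028,  0.00330278]), 'finger_force': 0.0, 'opening': 0.9973858846376039}
18.700000000000003
scene {'vfov': 51.41094149424149, 'cx': 281.3626563461027, 'cy': 207.32806575334828, 'dist': array([-0.09478584,  0.        ,  0.        ,  0.        ,  0.        ]), 'position': array([1093.96895014, -234.53700085,  941.09241872]), 'orientation': array([ 0.56435698, -0.00695231,  1.12787775])}
side {'vfov': 43.532492474958836, 'cx': 280.6037127445717, 'cy': 218.7722518155556, 'dist': array([0.05549406, 0.        , 0.        , 0.        , 0.        ]), 'position': array([ 334.10699304, -820.37491731,  856.79693143]), 'orientation': array([ 0.79872721, -0.007116  , -0.32414833])}
wrist {'vfov': 71.88847023038753, 'cx': 279.9841929039539, 'cy': 211.15900864716522, 'dist': array([-0.0561385,  0.       ,  0.       ,  0.       ,  0.       ]), 'T_tool_cam': array([[-3.13217113e-04,  9.53103772e-01,  3.02643521e-01,
         7.85187350e+01],
       [ 9.99999822e-01,  4.52453872e-04, -3.89958571e-04,
        -4.15721609e-01],
       [-5.08603218e-04,  3.02643345e-01, -9.53103744e-01,
        -1.43713007e+02],
       [ 0.00000000e+00,  0.00000000e+00,  0.00000000e+00,
         1.00000000e+00]])}
```

View pics/scene0.png

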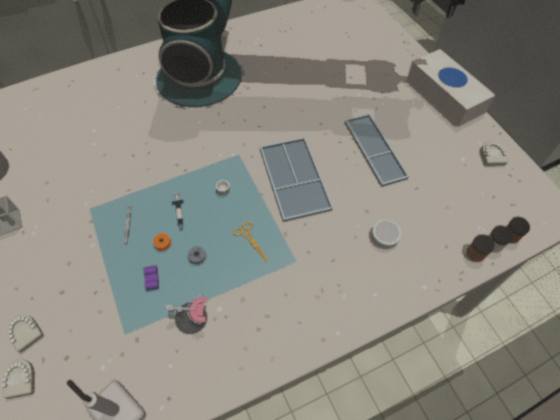

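View pics/side0.png

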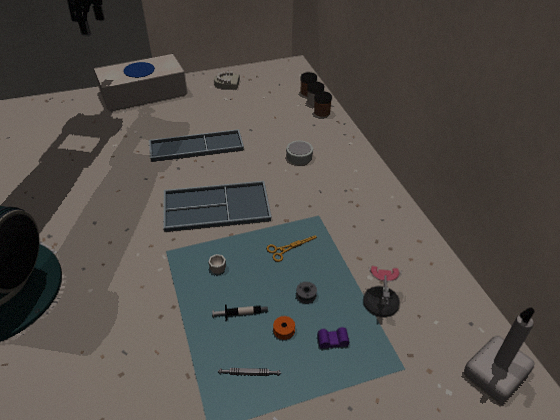

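```bash
cat > h.py <<'E'
from plant import arm
import cv2,numpy as np
from scipy.spatial.transform import Rotation as R
def cam(n,s=None):
    c=arm.camera_info(n);f=210/np.tan(np.radians(c['vfov']/2))
    K=np.array([[f,0,c['cx']],[0,f,c['cy']],[0,0,1]])
    if n=="wrist":
        T=np.eye(4);T[:3,:3]=R.from_euler('xyz',s['tool_rot']).as_matrix();T[:3,3]=s['position'];T=T@c['T_tool_cam']
    else:
        T=np.eye(4);T[:3,:3]=R.from_euler('xyz',c['orientation']).as_matrix();T[:3,3]=c['position']
    return K,c['dist'],T
def ray(n,uv,s=None):
    K,D,T=cam(n,s);p=cv2.undistortPoints(np.float64(uv).reshape(-1,1,2),K,D).reshape(-1,2)
    d=np.c_[p[:,0],-p[:,1],-np.ones(len(p))]@T[:3,:3].T
    return T[:3,3],d
def plane(n,uv,z,s=None):
    o,d=ray(n,uv,s);return o+d*((z-o[2])/d[:,2])[:,None]
def proj(n,P,s=None):
    K,D,T=cam(n,s);q=(np.float64(P).reshape(-1,3)-T[:3,3])@T[:3,:3]
    return cv2.projectPoints(q*[1,-1,-1],np.zeros(3),np.zeros(3),K,D)[0].reshape(-1,2)
def grab(n,f):
    s=arm.observe();i,d=arm.get_image(n);cv2.imwrite(f"pics/{f}.png",i);return s,i
E
python3 - <<'E'
from h import *
P={"gauge":((127,225),(249,372),5),"syr":((180,210),(240,312),7),"dish":((223,187),(217,264),20),"spool":((197,255),(306,292),18),"orange":((162,242),(285,327),18),"hemo":((253,242),(291,248),5),"rest":((151,277),(334,338),15),"holder":((190,318),(382,301),5),"tin":((386,233),(299,152),28),"wide":((295,178),(218,205),9),"narrow":((376,150),(198,146),9)}
for k,(a,b,z) in P.items(): print(k,plane("scene",a,z).round(0),plane("side",b,z).round(0))
# tray corners
for n in("scene","side"):
    i=cv2.imread(f"pics/{n}0.png");cv2.imwrite(f"pics/{n}c.png",cv2.resize(i[150:345,80:300] if n=="scene" else i[215:410,160:410],(800,600),interpolation=cv2.INTER_CUBIC))
E
```

```text
gauge [[ 445. -346.    5.]] [[ 441. -346.    5.]]
syr [[ 461. -211.    7.]] [[ 459. -218.    7.]]
dish [[450. -88.  20.]] [[444. -95.  20.]]
spool [[ 604. -215.   18.]] [[ 596. -220.   18.]]
orange [[ 536. -280.   18.]] [[ 529. -285.   18.]]
hemo [[622. -79.   5.]] [[611. -87.   5.]]
rest [[ 611. -330.   15.]] [[ 608. -335.   15.]]
holder [[ 737. -281.    5.]] [[ 736. -279.    5.]]
tin [[747. 216.  28.]] [[735. 205.  28.]]
wide [[496.  96.   9.]] [[491.  94.   9.]]
narrow [[505. 344.   9.]] [[496. 337.   9.]]
```

View pics/scenec.png

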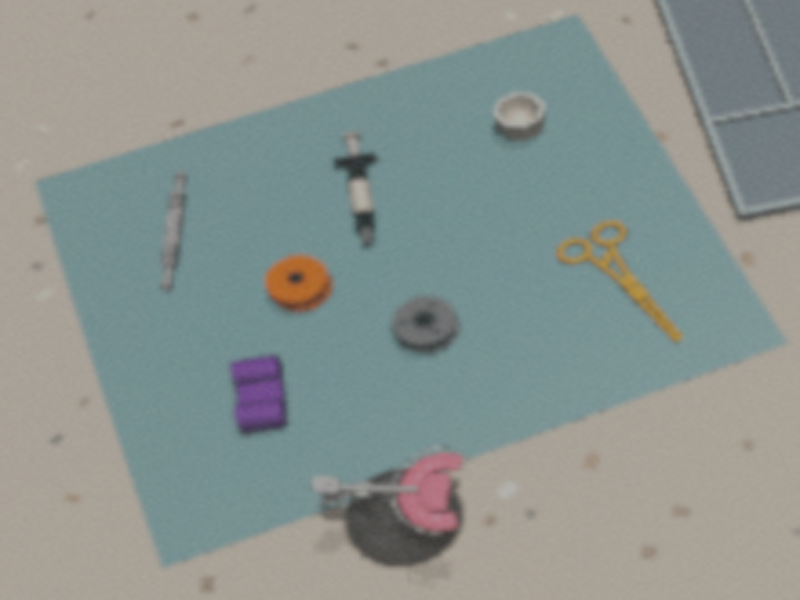

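Candidates (scene px): grey spool (197,255) vs the orange look-alike (162,242), so I choose the grey one. The dish (223,187) vs the tin (386,233): I choose the small white bowl. Gauge (127,225), syringe (180,210) and hemostat (253,242) have no doubles. The crop confirms these choices. Next is a wrist view of the trays.

{"method": "servo_tool", "body": {"motion": [{"xyz": [-38, -28, 5]}, {"xyz": [-38, -28, 0]}, {"xyz": [-38, -28, 0]}, {"xyz": [-38, -28, 0]}, {"xyz": [-38, -28, 0]}, {"xyz": [-38, -28, 0]}, {"xyz": [-38, -28, 0]}, {"xyz": [-38, -28, 0]}, {"xyz": [-38, -28, 0]}, {"xyz": [0, 0, 0]}], "jaw": 0}}

```text
invalid input at $.motion[0]: expected keys xyz, yaw
```

Run:
```python
from h import *
s,i=grab("wrist","w1");np.save("pics/w1s.npy",s,allow_pickle=True);print(s['position'],s['tool_rot'],s['joint_positions'])
```

```text
[306.11914711 601.44211718 230.74519278] [-3.14069584e+00 -5.53616490e-05  2.67076040e+00] [ 1.06219073e+00  1.16393873e-01  1.44207057e+00  2.14563354e-05
  1.58402648e+00 -3.77730926e-02]
```

View pics/w1.png

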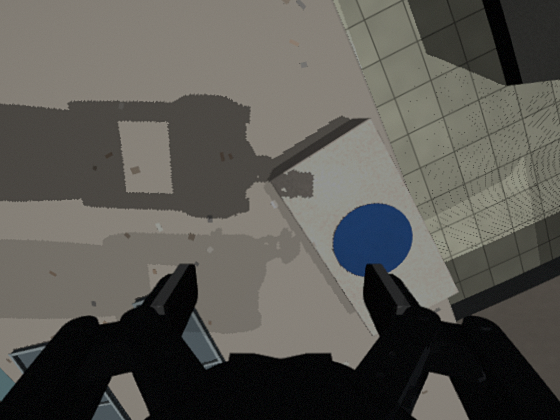

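The call was refused because every row needs a yaw key. The picture shows the box at the start pose, with the fingers hiding the rows below about 270, so the useful view is towards tool +x.

{"method": "servo_tool", "body": {"motion": [{"xyz": [-41, -26, -5], "yaw": 0}, {"xyz": [-41, -26, -5], "yaw": 0}, {"xyz": [-41, -26, -5], "yaw": 0}, {"xyz": [-41, -26, -5], "yaw": 0}, {"xyz": [-41, -26, -5], "yaw": 0}, {"xyz": [-41, -26, -5], "yaw": 0}, {"xyz": [-41, -26, -5], "yaw": 0}, {"xyz": [-41, -26, -5], "yaw": 0}, {"xyz": [-41, -26, -5], "yaw": 0}, {"xyz": [-41, -26, -5], "yaw": 0}], "jaw": 0}}

```text
clock: 1.2
position: [554.3, 181.9, 281.6]
tool_rot: [3.141, 0.0, 2.671]
ft_force: [0.7, 1.6, -0.3]
opening: 0.999
finger_force: 0.0
```

{"method": "servo_tool", "body": {"motion": [{"xyz": [0, 0, 0], "yaw": 0}, {"xyz": [0, 0, 0], "yaw": 0}, {"xyz": [0, 0, 0], "yaw": 0}, {"xyz": [0, 0, 0], "yaw": 0}, {"xyz": [0, 0, 0], "yaw": 0}, {"xyz": [0, 0, 0], "yaw": 0}, {"xyz": [0, 0, 0], "yaw": 0}, {"xyz": [0, 0, 0], "yaw": 0}, {"xyz": [0, 0, 0], "yaw": 0}, {"xyz": [0, 0, 0], "yaw": 0}]}}

```text
clock: 2.2
position: [553.6, 183.9, 281.3]
tool_rot: [-3.142, -0.0, 2.671]
ft_force: [0.2, 0.5, 0.7]
opening: 1.005
finger_force: 0.0
```

Run:
```python
from h import *
s,i=grab("wrist","w2");np.save("pics/w2s.npy",s,allow_pickle=True);print(s['clock'],s['position'],s['tool_rot'],s['joint_positions'])
```

```text
2.2 [553.64785889 183.88254616 281.27719781] [-3.14156198e+00 -3.37505123e-05  2.67078653e+00] [ 2.76941794e-01 -9.21512417e-02  1.57143338e+00  4.59148852e-07
  1.66235612e+00 -8.23048368e-01]
```

View pics/w2.png

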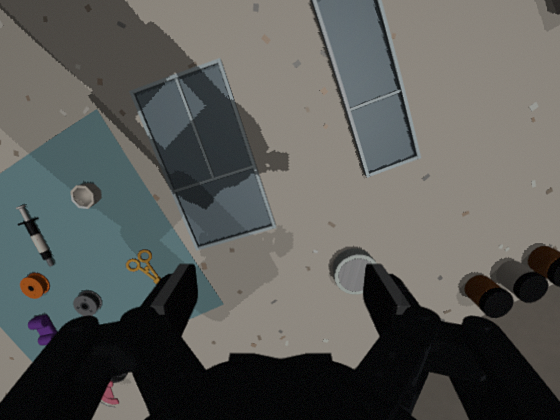

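The view shows the wide tray with corners (135,94), (220,61), (275,226), (197,247) and its cross divider near (214,179). The narrow tray's +x end is at (367,175) and (419,156), with divider ends at (350,109) and (400,91).

Run:
```python
from h import *
s=np.load("pics/w2s.npy",allow_pickle=True).item()
W=plane("wrist",[(135,94),(220,61),(275,226),(197,247)],12,s);print(W.round(0))
print("wide c",W.mean(0).round(1));
for a,b in((0,3),(1,2)):
    v=W[b]-W[a];print(np.linalg.norm(v),np.arctan2(v[1],v[0]))
v=W[1]-W[0];print(np.linalg.norm(v),np.arctan2(v[1],v[0]))
print("div",plane("wrist",[(214,179)],9,s))
N=plane("wrist",[(367,175),(419,156),(313,0),(380,0)],12,s);print(N.round(0))
for a,b in((2,0),(3,1),(0,1)):
    v=N[b]-N[a];print(np.linalg.norm(v),np.arctan2(v[1],v[0]))
print("ndiv",plane("wrist",[(350,109),(400,91)],9,s))
# refine with scene/side: tray mask centroids
i=cv2.imread("pics/scene0.png")
print("scene",plane("scene",[(262,151),(303,140),(330,210),(285,219)],12).round(0).tolist(),plane("scene",[(346,123),(370,116),(406,178),(382,184)],12).round(0).tolist())
print("side",plane("side",[(164,187),(268,183),(271,219),(165,228)],12).round(0).tolist(),plane("side",[(150,139),(241,132),(243,148),(151,159)],12).round(0).tolist())
```

```text
[[363.  60.  12.]
 [382. 183.  12.]
 [618. 142.  12.]
 [594.  17.  12.]]
wide c [489.1 100.8  12. ]
235.0334601925331 -0.18438417060314552
239.91556864357779 -0.172044281724025
124.43348385232187 1.4185888161229478
div [[513.59960708  95.85903104   9.        ]]
[[609. 297.  12.]
 [617. 375.  12.]
 [373. 322.  12.]
 [410. 398.  12.]]
237.24651617661385 -0.105779226696912
208.6484914547036 -0.11112203672179133
78.25492100439732 1.46476631865917
ndiv [[514.08673965 311.27788048   9.        ]
 [522.83622395 381.93327605   9.        ]]
scene [[377.0, 54.0, 12.0], [389.0, 174.0, 12.0], [624.0, 131.0, 12.0], [600.0, 17.0, 12.0]] [[384.0, 317.0, 12.0], [389.0, 395.0, 12.0], [623.0, 363.0, 12.0], [612.0, 294.0, 12.0]]
side [[381.0, 194.0, 12.0], [627.0, 130.0, 12.0], [595.0, 6.0, 12.0], [359.0, 53.0, 12.0]] [[379.0, 403.0, 12.0], [622.0, 360.0, 12.0], [607.0, 288.0, 12.0], [368.0, 315.0, 12.0]]
```

{"method": "servo_tool", "body": {"motion": [{"xyz": [-23, -36, 2], "yaw": 0}, {"xyz": [-23, -36, 2], "yaw": 0}, {"xyz": [-23, -36, 2], "yaw": 0}, {"xyz": [-23, -36, 2], "yaw": 0}, {"xyz": [-23, -36, 2], "yaw": 0}, {"xyz": [-23, -36, 2], "yaw": 0}, {"xyz": [-23, -36, 2], "yaw": 0}, {"xyz": [-23, -36, 2], "yaw": 0}, {"xyz": [-23, -36, 2], "yaw": 0}, {"xyz": [-23, -36, 2], "yaw": 0}]}}

```text
clock: 3.25
position: [595.2, -243.2, 261.3]
tool_rot: [3.142, 0.0, 2.671]
ft_force: [0.8, -0.5, -0.4]
opening: 1.002
finger_force: 0.0
```

{"method": "servo_tool", "body": {"motion": [{"xyz": [0, 0, 0], "yaw": -0.1}, {"xyz": [0, 0, 0], "yaw": -0.1}, {"xyz": [0, 0, 0], "yaw": -0.1}, {"xyz": [0, 0, 0], "yaw": 0}, {"xyz": [0, 0, 0], "yaw": 0}, {"xyz": [0, 0, 0], "yaw": 0}, {"xyz": [0, 0, 0], "yaw": 0}, {"xyz": [0, 0, 0], "yaw": 0}, {"xyz": [0, 0, 0], "yaw": 0}, {"xyz": [0, 0, 0], "yaw": 0}]}}

```text
clock: 4.25
position: [595.3, -241.3, 261.3]
tool_rot: [-3.142, 0.0, 2.971]
ft_force: [-0.5, -0.2, 0.5]
opening: 0.999
finger_force: 0.0
```

Run:
```python
from h import *
s,i=grab("wrist","w3");np.save("pics/w3s.npy",s,allow_pickle=True);print(s['clock'],s['position'],s['tool_rot'],s['joint_positions'])
```

```text
4.25 [ 595.33216536 -241.27095318  261.32077974] [-3.14158310e+00  2.18409820e-05  2.97059188e+00] [-4.24748025e-01  3.89949273e-02  1.47480125e+00 -3.77297487e-06
  1.62777293e+00 -1.82454380e+00]
```

View pics/w3.png

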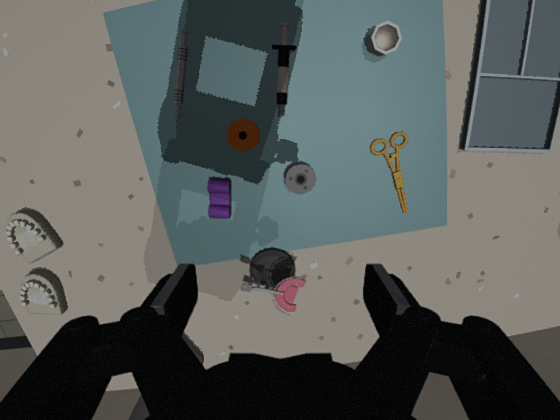

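The view shows all the stock: syringe (286,24)-(281,115), gauge (184,33)-(178,118), dish (386,38), grey spool (300,178), orange look-alike (242,135) and hemostat (377,145)-(405,213). I'll zoom in for exact pixels.

Run:
```python
from h import *
i=cv2.imread("pics/w3.png")
c=np.clip(i[10:130,160:320].astype(float)*1.8,0,255).astype(np.uint8)
c=cv2.resize(c,(800,600),interpolation=cv2.INTER_CUBIC)
cv2.imwrite("pics/w3c.png",c)
```

```text
(no output)
```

View pics/w3c.png

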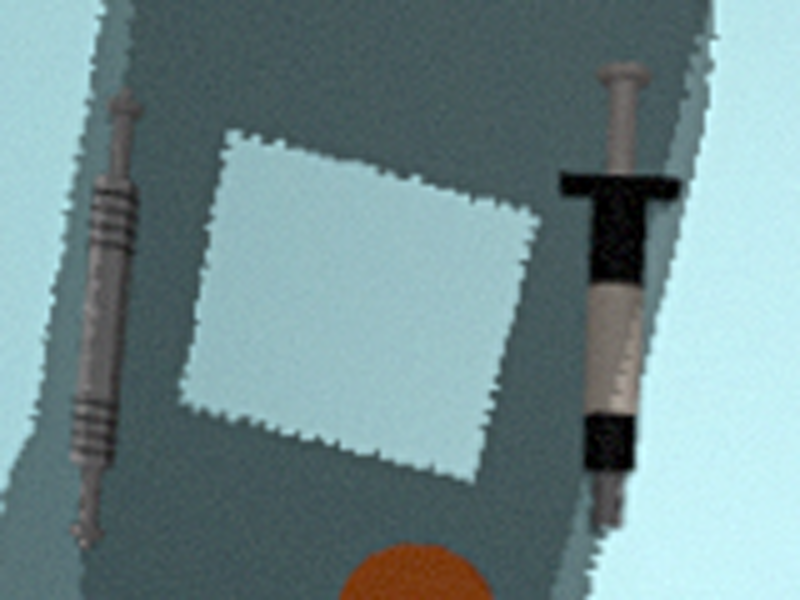

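Run:
```python
from h import *
s=np.load("pics/w3s.npy",allow_pickle=True).item();i=cv2.imread("pics/w3.png");hsv=cv2.cvtColor(i,cv2.COLOR_BGR2HSV)
def ends(n,a,b,z):
    P=plane("wrist",[a,b],z,s);v=P[1]-P[0];print(n,P.mean(0).round(1),np.linalg.norm(v).round(1),"ang",np.arctan2(v[1],v[0]).round(3))
o=np.array([160,10.]);
ends("syr",o+np.array([624,64])/5,o+np.array([606,528])/5,7)
ends("gauge",o+np.array([126,92])/5,o+np.array([88,545])/5,5)
m=cv2.inRange(hsv,(12,110,100),(35,255,255));m[:,:340]=0;m[230:]=0
ys,xs=np.nonzero(m);P=plane("wrist",np.c_[xs,ys],4,s)[:,:2]
tip=P[np.argsort(-ys)[:6]].mean(0)
# axis: from far-end midpoint: rings = points >75mm from tip
for _ in range(1):
    r=P[np.linalg.norm(P-tip,axis=1)>85];(c,sz,a)=cv2.minAreaRect(r.astype(np.float32));v=tip-np.array(c)
    v/=np.linalg.norm(v);L=(P-tip)@v;lat=(P-tip)@[-v[1],v[0]];print("hemo tip",tip,"len",L.min(),"ringlat",lat.min(),lat.max(),"ang",np.arctan2(v[1],v[0]),"grip",tip-54*v,"orig",tip-59*v)
    for d in range(-80,-30,5):
        k=abs(L-d)<2;print(d,k.sum(),lat[k].min().round(1),lat[k].max().round(1))
g=(hsv[:,:,1]<60)&(hsv[:,:,2]>60)
roi=np.zeros_like(m);roi[155:202,275:325]=1
lg=cv2.inRange(hsv,(0,0,0),(180,70,255))*roi
(c,r)=cv2.minEnclosingCircle(cv2.findNonZero(lg));print("spool px",c,r,plane("wrist",[c],16,s))
roi[:]=0;roi[15:62,365:408]=1;lg=cv2.inRange(hsv,(0,0,150),(180,60,255))*roi
(c,r)=cv2.minEnclosingCircle(cv2.findNonZero(lg));print("dish",c,r,plane("wrist",[c],22,s),plane("wrist",[(386,38)],24,s))
h=plane("wrist",[(300,178)],18,s);print("hole",h,"rest",plane("wrist",[(219,198)],18,s))
```

```text
syr [ 459.5 -213.9    7. ] 109.7 ang -0.21
gauge [ 441.1 -343.2    5. ] 110.3 ang -0.344
hemo tip [675.64601221 -68.30787383] len -115.23270869187844 ringlat -25.563160134522214 25.561995379030655 ang 0.1737229842872155 grip [622.45881618 -77.64180001] orig [617.5340758  -78.50605243]
-80 21 -7.5 7.8
-75 15 -6.8 6.5
-70 14 -6.1 5.3
-65 10 -4.8 4.3
-60 19 -4.4 5.7
-55 19 -4.4 5.8
-50 22 -4.3 5.9
-45 19 -4.0 5.6
-40 18 -3.6 5.6
-35 12 -4.2 4.0
spool px (299.5, 178.0) 33.60441589355469 [[ 597.57175017 -214.58579516   16.        ]]
dish (386.5, 37.0) 16.07025718688965 [[444.37270227 -85.86616538  22.        ]] [[445.75988554 -87.30235665  24.        ]]
hole [[ 597.27689778 -213.98723621   18.        ]] rest [[ 605.80566435 -328.72408112   18.        ]]
```

{"method": "servo_tool", "body": {"motion": [{"xyz": [0, 0, 20], "yaw": 0.04}, {"xyz": [27.7, -0.3, 25], "yaw": 0}, {"xyz": [27.7, -0.3, 25], "yaw": 0}, {"xyz": [27.7, -0.3, 25], "yaw": 0}, {"xyz": [27.7, -0.3, 25], "yaw": 0}, {"xyz": [27.7, -0.3, 25], "yaw": 0}, {"xyz": [0, 0, 30], "yaw": 0}, {"xyz": [0, 0, 20], "yaw": 0}, {"xyz": [0, 0, 0], "yaw": 0}, {"xyz": [0, 0, 0], "yaw": 0}], "jaw": 0.5, "force": 40}}

```text
clock: 5.3
position: [459.8, -213.9, 67.0]
tool_rot: [-3.142, 0.0, 2.931]
ft_force: [-0.3, -0.0, 1.0]
opening: 0.499
finger_force: 0.0
```

```bash
cat >> h.py <<'E'
def go(x,y,z,yaw=None,p=None):
    """print tool-frame shift (yaw turned first) to world target"""
    s=arm.observe();p=s['position'];y0=s['tool_rot'][2];yaw=y0 if yaw is None else yaw
    d=np.array([x,y,z])-p;c,n=np.cos(yaw),np.sin(yaw)
    print("t",round(s['clock'],2),"pos",p.round(1),"yaw0",round(y0,3),"TURN",round((y0-yaw+np.pi)%(2*np.pi)-np.pi,3),"SHIFT",np.round([c*d[0]+n*d[1],n*d[0]-c*d[1],-d[2]],1),"ft",s['ft_force'].round(1),"open",s['opening'].round(3))
E
python3 - <<'E'
from h import *
go(459.5,-213.9,4,np.pi-.21)
s,i=grab("wrist","w4");print(proj("wrist",[[459.5,-213.9,14],[459.5-.978*54,-213.9+.209*54,7],[459.5+.978*54,-213.9-.209*54,7],[459.5-.978*26,-213.9+.209*26,7]],s).round(0).tolist())
E
```

```text
Traceback (most recent call last):
  File "h.py", line 27, in go
    print("t",round(s['clock'],2),"pos",p.round(1),"yaw0",round(y0,3),"TURN",round((y0-yaw+np.pi)%(2*np.pi)-np.pi,3),"SHIFT",np.round([c*d[0]+n*d[1],n*d[0]-c*d[1],-d[2]],1),"ft",s['ft_force'].round(1),"open",s['opening'].round(3))
                                                                                                                                                                                                                ^^^^^^^^^^^^^^^^^^
AttributeError: 'float' object has no attribute 'round'
```

```bash
sed -i "s/s\['opening'\].round(3)/round(s['opening'],3)/" h.py
python3 - <<'E'
from h import *
go(459.5,-213.9,4,np.pi-.21)
s,i=grab("wrist","w4");print(proj("wrist",[[459.5,-213.9,14],[459.5-.978*54,-213.9+.209*54,7],[459.5+.978*54,-213.9-.209*54,7],[459.5-.978*26,-213.9+.209*26,7]],s).round(0).tolist())
E
```

```text
t 5.3 pos [ 459.8 -213.9   67. ] yaw0 2.931 TURN -0.001 SHIFT [ 0.3 -0.1 63. ] ft [-0.3 -0.   1. ] open 0.499
[[280.0, 232.0], [280.0, 156.0], [280.0, 290.0], [280.0, 195.0]]
```

View pics/w4.png

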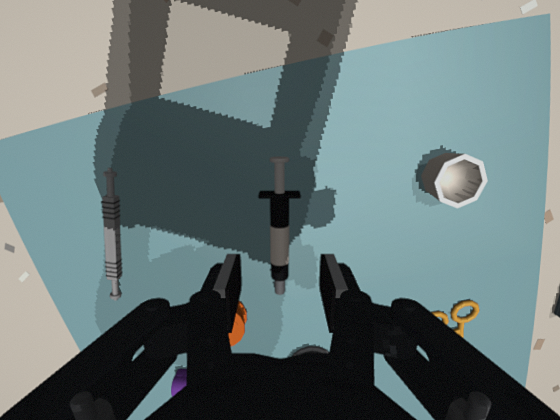

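The syringe lies centred between the fingers, disc at (280,158) and cap at (280,293). I'll descend and grip.

{"method": "servo_tool", "body": {"motion": [{"xyz": [0, 0, 15], "yaw": 0}, {"xyz": [0, 0, 15], "yaw": 0}, {"xyz": [0, 0, 15], "yaw": 0}, {"xyz": [0, 0, 8], "yaw": 0}, {"xyz": [0, 0, 5], "yaw": 0}, {"xyz": [0, 0, 3], "yaw": 0}, {"xyz": [0, 0, 2], "yaw": 0}, {"xyz": [0, 0, 0], "yaw": 0}, {"xyz": [0, 0, 0], "yaw": 0}, {"xyz": [0, 0, 0], "yaw": 0}]}}

```text
clock: 6.35
position: [459.8, -213.9, 3.7]
tool_rot: [-3.141, 0.001, 2.931]
ft_force: [-0.6, 0.3, 0.1]
opening: 0.5
finger_force: 0.0
```

{"method": "servo_tool", "body": {"motion": [{"xyz": [0, 0, 0], "yaw": 0}, {"xyz": [0, 0, 0], "yaw": 0}, {"xyz": [0, 0, 0], "yaw": 0}, {"xyz": [0, 0, 0], "yaw": 0}, {"xyz": [0, 0, 0], "yaw": 0}, {"xyz": [0, 0, 0], "yaw": 0}, {"xyz": [0, 0, 0], "yaw": 0}, {"xyz": [0, 0, 0], "yaw": 0}, {"xyz": [0, 0, 0], "yaw": 0}, {"xyz": [0, 0, 0], "yaw": 0}], "jaw": 1}}

```text
clock: 7.35
position: [459.7, -213.9, 3.6]
tool_rot: [-3.141, 0.0, 2.931]
ft_force: [-1.6, 0.5, 6.8]
opening: 0.138
finger_force: 39.3
```

{"method": "servo_tool", "body": {"motion": [{"xyz": [0, 0, -10], "yaw": 0}, {"xyz": [0, 0, -30], "yaw": 0}, {"xyz": [0, 0, -40], "yaw": -0.034}, {"xyz": [9.2, 43.4, 0], "yaw": 0}, {"xyz": [9.2, 43.4, 0], "yaw": 0}, {"xyz": [9.2, 43.4, 0], "yaw": 0}, {"xyz": [9.2, 43.4, 0], "yaw": 0}, {"xyz": [9.2, 43.4, 0], "yaw": 0}, {"xyz": [9.2, 43.4, 0], "yaw": 0}, {"xyz": [9.2, 43.4, 0], "yaw": 0}]}}

```text
clock: 8.35
position: [449.2, 98.4, 84.0]
tool_rot: [3.141, 0.001, 2.965]
ft_force: [1.3, 0.3, -1.3]
opening: 0.142
finger_force: 39.2
```

{"method": "servo_tool", "body": {"motion": [{"xyz": [9.2, 43, 0], "yaw": 0}, {"xyz": [0, 0, 0], "yaw": 0}, {"xyz": [0, 0, 20], "yaw": 0}, {"xyz": [0, 0, 20], "yaw": 0}, {"xyz": [0, 0, 0], "yaw": 0}, {"xyz": [0, 0, 0], "yaw": 0}, {"xyz": [0, 0, 0], "yaw": 0}, {"xyz": [0, 0, 0], "yaw": 0}, {"xyz": [0, 0, 0], "yaw": 0}, {"xyz": [0, 0, 0], "yaw": 0}]}}

```text
clock: 9.35
position: [448.3, 140.6, 43.7]
tool_rot: [3.141, 0.0, 2.965]
ft_force: [0.4, 0.2, 0.1]
opening: 0.137
finger_force: 39.3
```

Run:
```python
from h import *
go(448.4,140.4,6.6,np.pi-.177)
s,i=grab("wrist","w5")
u=np.array([.984,-.176]);v=np.array([.176,.984]);c=np.array([490,100.5])
f=lambda x,y,z:np.r_[c+x*u+y*v,z]
for p in proj("wrist",[f(-119,3,9),f(-119,62,12),f(-122,65,12),f(-122,-65,12),f(23,62,9)],s).round(0).astype(int): cv2.circle(i,tuple(map(int,p)),3,(0,0,255),1)
cv2.imwrite("pics/w5.png",i)
```

```text
t 9.35 pos [448.3 140.6  43.7] yaw0 2.965 TURN 0.0 SHIFT [-0.2 -0.1 37.1] ft [0.4 0.2 0.1] open 0.137
```

View pics/w5.png

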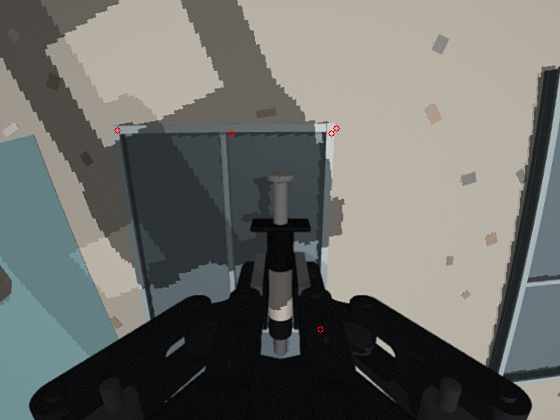

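The syringe hangs straight over the lane. The tray's corners at (118,127) and (330,124) sit about 1.5 mm towards tool -y of my estimate, so I'll correct while lowering.

{"method": "servo_tool", "body": {"motion": [{"xyz": [0, -1.5, 5], "yaw": 0}, {"xyz": [0, 0, 10], "yaw": 0}, {"xyz": [0, 0, 10], "yaw": 0}, {"xyz": [0, 0, 5], "yaw": 0}, {"xyz": [0, 0, 3], "yaw": 0}, {"xyz": [0, 0, 2], "yaw": 0}, {"xyz": [0, 0, 1], "yaw": 0}, {"xyz": [0, 0, 0.6], "yaw": 0}, {"xyz": [0, 0, 0], "yaw": 0}, {"xyz": [0, 0, 0], "yaw": 0}]}}

```text
clock: 10.4
position: [448.0, 139.1, 6.9]
tool_rot: [3.141, 0.0, 2.965]
ft_force: [0.3, 0.1, 0.1]
opening: 0.139
finger_force: 39.3
```

{"method": "servo_tool", "body": {"motion": [{"xyz": [0, 0, 0.2], "yaw": 0}, {"xyz": [0, 0, 0.2], "yaw": 0}, {"xyz": [0, 0, 0.2], "yaw": 0}, {"xyz": [0, 0, 0], "yaw": 0}, {"xyz": [0, 0, 0], "yaw": 0}, {"xyz": [0, 0, 0], "yaw": 0}, {"xyz": [0, 0, 0], "yaw": 0}, {"xyz": [0, 0, 0], "yaw": 0}, {"xyz": [0, 0, 0], "yaw": 0}, {"xyz": [0, 0, 0], "yaw": 0}]}}

```text
clock: 11.4
position: [448.0, 139.1, 6.6]
tool_rot: [3.141, 0.0, 2.965]
ft_force: [-2.3, -0.8, 5.9]
opening: 0.141
finger_force: 39.8
```

{"method": "servo_tool", "body": {"motion": [{"xyz": [0, 0, 0], "yaw": 0}, {"xyz": [0, 0, 0], "yaw": 0}, {"xyz": [0, 0, 0], "yaw": 0}, {"xyz": [0, 0, 0], "yaw": 0}, {"xyz": [0, 0, -5], "yaw": 0}, {"xyz": [0, 0, -20], "yaw": 0}, {"xyz": [0, 0, -30], "yaw": 0}, {"xyz": [0, 0, -30], "yaw": 0}, {"xyz": [0, 0, 0], "yaw": 0.08}, {"xyz": [0, 0, 0], "yaw": 0.087}], "jaw": 0.74}}

```text
clock: 12.4
position: [448.3, 139.2, 92.6]
tool_rot: [3.14, 0.002, 2.795]
ft_force: [-0.0, 0.0, -1.0]
opening: 0.258
finger_force: 0.0
```

{"method": "servo_tool", "body": {"motion": [{"xyz": [-15.6, -45.6, 0], "yaw": 0}, {"xyz": [-15.6, -45.6, 0], "yaw": 0}, {"xyz": [-15.6, -45.6, 0], "yaw": 0}, {"xyz": [-15.6, -45.6, 0], "yaw": 0}, {"xyz": [-15.6, -45.6, 0], "yaw": 0}, {"xyz": [-15.6, -45.6, 0], "yaw": 0}, {"xyz": [-15.6, -45.6, 0], "yaw": 0}, {"xyz": [-15.6, -45.6, 0], "yaw": 0}, {"xyz": [-15.6, -45.6, 0], "yaw": 0}, {"xyz": [-15.6, -45.6, 0], "yaw": 0}], "jaw": 0.5}}

```text
clock: 13.4
position: [440.6, -345.0, 91.6]
tool_rot: [-3.141, 0.001, 2.797]
ft_force: [1.5, 0.5, 0.4]
opening: 0.501
finger_force: 0.0
```

{"method": "servo_tool", "body": {"motion": [{"xyz": [0, 0, 10], "yaw": 0}, {"xyz": [0, 0, 10], "yaw": 0}, {"xyz": [0, 0, 0], "yaw": 0}, {"xyz": [0, 0, 0], "yaw": 0}, {"xyz": [0, 0, 0], "yaw": 0}, {"xyz": [0, 0, 0], "yaw": 0}, {"xyz": [0, 0, 0], "yaw": 0}, {"xyz": [0, 0, 0], "yaw": 0}, {"xyz": [0, 0, 0], "yaw": 0}, {"xyz": [0, 0, 0], "yaw": 0}]}}

```text
clock: 14.4
position: [441.0, -342.8, 71.1]
tool_rot: [-3.142, 0.0, 2.798]
ft_force: [-0.9, 0.5, -0.0]
opening: 0.502
finger_force: 0.0
```

Run:
```python
from h import *
go(441.1,-343.2,3,np.pi-.344)
s,i=grab("wrist","w6")
u=np.array([np.cos(.344),-np.sin(.344)]);c=np.array([441.1,-343.2])
print(proj("wrist",[np.r_[c-56*u,4],np.r_[c-35*u,9],np.r_[c,9],np.r_[c+56*u,4]],s).round(0).tolist())
s2,j=grab("scene","s6")
cv2.imwrite("pics/s6c.png",cv2.resize(np.hstack([i[100:320,170:390],j[120:230,255:365].repeat(2,0).repeat(2,1)]),(800,400)))
```

```text
t 14.4 pos [ 441.  -342.8   71.1] yaw0 2.798 TURN 0.0 SHIFT [-0.2 -0.3 68.1] ft [-0.9  0.5 -0. ] open 0.502
[[280.0, 153.0], [280.0, 183.0], [280.0, 228.0], [280.0, 288.0]]
```

View pics/s6c.png

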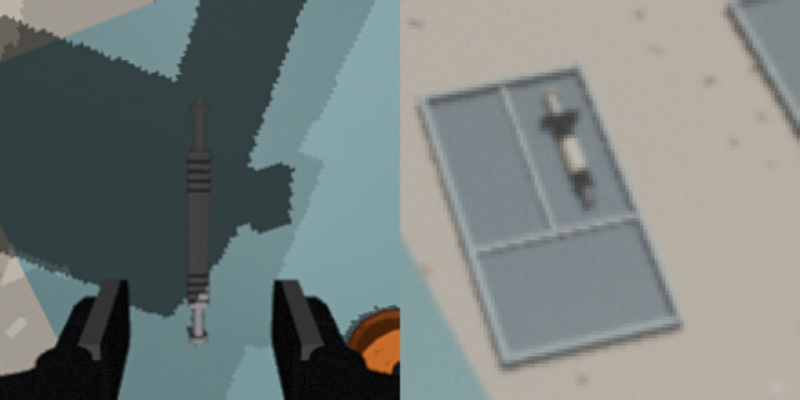

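The syringe lies flat in its lane. The gauge is centred at column 280, with its far end at row 154 as predicted. I'll descend and grip.

{"method": "servo_tool", "body": {"motion": [{"xyz": [0, 0, 20], "yaw": 0}, {"xyz": [0, 0, 20], "yaw": 0}, {"xyz": [0, 0, 13], "yaw": 0}, {"xyz": [0, 0, 8], "yaw": 0}, {"xyz": [0, 0, 4], "yaw": 0}, {"xyz": [0, 0, 2], "yaw": 0}, {"xyz": [0, 0, 1], "yaw": 0}, {"xyz": [0, 0, 0], "yaw": 0}, {"xyz": [0, 0, 0], "yaw": 0}, {"xyz": [0, 0, 0], "yaw": 0}]}}

```text
clock: 15.5
position: [441.1, -342.9, 3.4]
tool_rot: [-3.141, 0.0, 2.798]
ft_force: [-0.2, 0.8, 0.5]
opening: 0.498
finger_force: 0.0
```

{"method": "servo_tool", "body": {"motion": [{"xyz": [0, 0, 0], "yaw": 0}, {"xyz": [0, 0, 0], "yaw": 0}, {"xyz": [0, 0, 0], "yaw": 0}, {"xyz": [0, 0, 0], "yaw": 0}, {"xyz": [0, 0, 0], "yaw": 0}, {"xyz": [0, 0, 0], "yaw": 0}, {"xyz": [0, 0, 0], "yaw": 0}, {"xyz": [0, 0, 0], "yaw": 0}, {"xyz": [0, 0, 0], "yaw": 0}, {"xyz": [0, 0, 0], "yaw": 0}], "jaw": 1}}

```text
clock: 16.5
position: [441.1, -342.9, 3.3]
tool_rot: [-3.142, 0.0, 2.798]
ft_force: [-0.7, 1.0, 5.9]
opening: 0.087
finger_force: 40.2
```

{"method": "servo_tool", "body": {"motion": [{"xyz": [0, 0, -10], "yaw": 0}, {"xyz": [0, 0, -30], "yaw": -0.08}, {"xyz": [0, 0, -40], "yaw": -0.087}, {"xyz": [8.7, 45.7, 0], "yaw": 0}, {"xyz": [8.7, 45.7, 0], "yaw": 0}, {"xyz": [8.7, 45.7, 0], "yaw": 0}, {"xyz": [8.7, 45.7, 0], "yaw": 0}, {"xyz": [8.7, 45.7, 0], "yaw": 0}, {"xyz": [8.7, 45.7, 0], "yaw": 0}, {"xyz": [8.7, 45.7, 0], "yaw": 0}]}}

```text
clock: 17.5
position: [436.9, -15.5, 83.7]
tool_rot: [3.142, 0.001, 2.964]
ft_force: [1.9, -0.2, -0.0]
opening: 0.085
finger_force: 39.6
```

{"method": "servo_tool", "body": {"motion": [{"xyz": [8.9, 45.9, 0], "yaw": 0}, {"xyz": [8.9, 45.9, 0], "yaw": 0}, {"xyz": [0, 0, 0], "yaw": 0}, {"xyz": [0, 0, 20], "yaw": 0}, {"xyz": [0, 0, 20], "yaw": 0}, {"xyz": [0, 0, 15], "yaw": 0}, {"xyz": [0, 0, 8], "yaw": 0}, {"xyz": [0, 0, 0], "yaw": 0}, {"xyz": [0, 0, 0], "yaw": 0}, {"xyz": [0, 0, 0], "yaw": 0}]}}

```text
clock: 18.5
position: [436.5, 76.3, 21.0]
tool_rot: [3.141, 0.001, 2.965]
ft_force: [0.3, 0.3, -1.3]
opening: 0.089
finger_force: 39.6
```

Run:
```python
from h import *
go(436,76.2,6.3,np.pi-.177)
s,i=grab("wrist","w7")
```

```text
t 18.5 pos [436.5  76.3  21. ] yaw0 2.965 TURN 0.0 SHIFT [ 0.4 -0.1 14.7] ft [ 0.3  0.3 -1.3] open 0.089
```

View pics/w7.png

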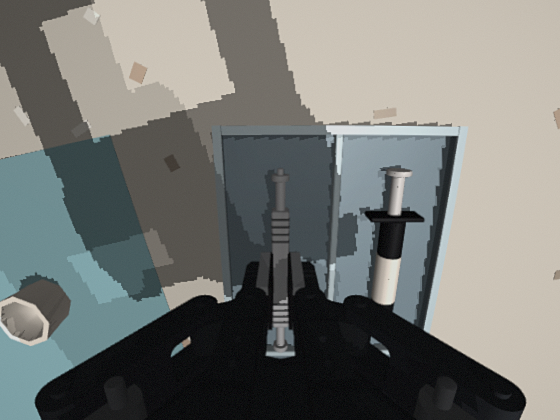

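The gauge is centred in the left lane at column 280, and the syringe is in the right lane. I'll lower it.

{"method": "servo_tool", "body": {"motion": [{"xyz": [0, 0, 5], "yaw": 0}, {"xyz": [0, 0, 4], "yaw": 0}, {"xyz": [0, 0, 3], "yaw": 0}, {"xyz": [0, 0, 1.5], "yaw": 0}, {"xyz": [0, 0, 0.6], "yaw": 0}, {"xyz": [0, 0, 0.4], "yaw": 0}, {"xyz": [0, 0, 0.2], "yaw": 0}, {"xyz": [0, 0, 0.2], "yaw": 0}, {"xyz": [0, 0, 0], "yaw": 0}, {"xyz": [0, 0, 0], "yaw": 0}]}}

```text
clock: 19.55
position: [435.9, 76.3, 6.2]
tool_rot: [-3.141, -0.001, 2.965]
ft_force: [-12.3, -0.5, 19.2]
opening: 0.082
finger_force: 41.8
```

{"method": "servo_tool", "body": {"motion": [{"xyz": [0, 0, -0.3], "yaw": 0}, {"xyz": [0, 0, 0], "yaw": 0}, {"xyz": [0, 0, 0], "yaw": 0}, {"xyz": [0, 0, 0], "yaw": 0}, {"xyz": [0, 0, -5], "yaw": 0}, {"xyz": [0, 0, -20], "yaw": 0}, {"xyz": [0, 0, -30], "yaw": 0}, {"xyz": [0, 0, -30], "yaw": 0}, {"xyz": [0, 0, 0], "yaw": 0}, {"xyz": [-9.4, -39.7, 0], "yaw": 0}], "jaw": 0.78}}

```text
clock: 20.55
position: [438.6, 37.6, 91.5]
tool_rot: [3.14, 0.002, 2.969]
ft_force: [0.9, 0.1, -1.1]
opening: 0.22
finger_force: 0.0
```

{"method": "servo_tool", "body": {"motion": [{"xyz": [-9.4, -39.7, 0], "yaw": 0}, {"xyz": [-9.4, -39.7, 0], "yaw": 0}, {"xyz": [-9.4, -39.7, 0], "yaw": 0}, {"xyz": [0, 0, 0], "yaw": 0}, {"xyz": [0, 0, 0], "yaw": 0}, {"xyz": [0, 0, 0], "yaw": 0}, {"xyz": [0, 0, 0], "yaw": 0}, {"xyz": [0, 0, 0], "yaw": 0}, {"xyz": [0, 0, 0], "yaw": 0}, {"xyz": [0, 0, 0], "yaw": 0}], "jaw": 0.3}}

```text
clock: 21.55
position: [445.1, -86.3, 90.5]
tool_rot: [3.142, 0.0, 2.965]
ft_force: [0.6, -0.2, -0.3]
opening: 0.704
finger_force: 0.0
```

Run:
```python
from h import *
go(445,-87,10)
s,i=grab("wrist","w8");j=grab("side","s8")[1]
p=proj("wrist",[[445,-87,24]],s)[0];print(p)
cv2.circle(i,(int(p[0]),int(p[1])),3,(0,0,255),1)
cv2.imwrite("pics/w8c.png",np.hstack([i[120:320,170:390],cv2.resize(j[180:235,155:280],(454,200))]))
m=cv2.inRange(cv2.cvtColor(i,cv2.COLOR_BGR2HSV),(0,0,130),(180,45,255));m[:140]=0;m[300:]=0;m[:,:220]=0;m[:,340:]=0
n,l,st,ce=cv2.connectedComponentsWithStats(m);print([(st[k].tolist(),ce[k].round(1)) for k in range(1,n) if st[k][4]>80])
```

```text
t 21.55 pos [445.1 -86.3  90.5] yaw0 2.965 TURN 0.0 SHIFT [-0.  -0.7 80.5] ft [ 0.6 -0.2 -0.3] open 0.704
[279.06505106 225.71352928]
[]
```

View pics/w8c.png

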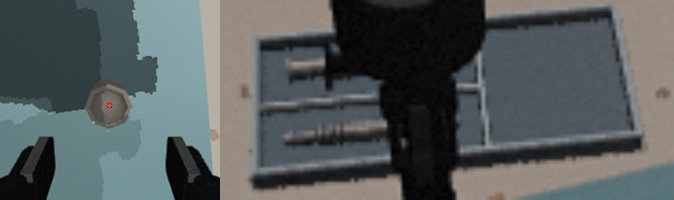

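The dish is centred under the marked point, and the gauge and syringe are in their lanes in the side crop. I'll descend on the dish.

{"method": "servo_tool", "body": {"motion": [{"xyz": [0, -0.5, 20], "yaw": 0}, {"xyz": [0, 0, 20], "yaw": 0}, {"xyz": [0, 0, 15], "yaw": 0}, {"xyz": [0, 0, 12], "yaw": 0}, {"xyz": [0, 0, 8], "yaw": 0}, {"xyz": [0, 0, 6], "yaw": 0}, {"xyz": [0, 0, 4], "yaw": 0}, {"xyz": [0, 0, 0], "yaw": 0}, {"xyz": [0, 0, 0], "yaw": 0}, {"xyz": [0, 0, 0], "yaw": 0}]}}

```text
clock: 22.65
position: [445.2, -87.2, 6.0]
tool_rot: [-3.142, 0.001, 2.965]
ft_force: [0.1, -0.3, 0.3]
opening: 0.702
finger_force: 0.0
```

{"method": "servo_tool", "body": {"motion": [{"xyz": [0, 0, 0], "yaw": 0}, {"xyz": [0, 0, 0], "yaw": 0}, {"xyz": [0, 0, 0], "yaw": 0}, {"xyz": [0, 0, 0], "yaw": 0}, {"xyz": [0, 0, 0], "yaw": 0}, {"xyz": [0, 0, 0], "yaw": 0}, {"xyz": [0, 0, 0], "yaw": 0}, {"xyz": [0, 0, 0], "yaw": 0}, {"xyz": [0, 0, 0], "yaw": 0}, {"xyz": [0, 0, 0], "yaw": 0}], "jaw": 1, "force": 35}}

```text
clock: 23.65
position: [445.2, -87.1, 5.9]
tool_rot: [3.142, 0.001, 2.965]
ft_force: [-2.1, 0.2, 5.8]
opening: 0.388
finger_force: 35.1
```

{"method": "servo_tool", "body": {"motion": [{"xyz": [0, 0, -10], "yaw": 0}, {"xyz": [0, 0, -25], "yaw": 0}, {"xyz": [0, 0, -25], "yaw": 0}, {"xyz": [-16.7, 38.1, 0], "yaw": 0}, {"xyz": [-16.7, 38.1, 0], "yaw": 0}, {"xyz": [-16.7, 38.1, 0], "yaw": 0}, {"xyz": [-16.7, 38.1, 0], "yaw": 0}, {"xyz": [-16.7, 38.1, 0], "yaw": 0}, {"xyz": [0, 0, 0], "yaw": 0}, {"xyz": [0, 0, 0], "yaw": 0}]}}

```text
clock: 24.65
position: [560.6, 86.3, 65.5]
tool_rot: [-3.141, -0.001, 2.966]
ft_force: [-0.2, -0.9, -0.7]
opening: 0.385
finger_force: 35.1
```

{"method": "servo_tool", "body": {"motion": [{"xyz": [0, 0, 15], "yaw": 0}, {"xyz": [0, 0, 15], "yaw": 0}, {"xyz": [0, 0, 10], "yaw": 0}, {"xyz": [0, 0, 8], "yaw": 0}, {"xyz": [0, 0, 5], "yaw": 0}, {"xyz": [0, 0, 2], "yaw": 0}, {"xyz": [0, 0, 1], "yaw": 0}, {"xyz": [0, 0, 0.5], "yaw": 0}, {"xyz": [0, 0, 0.3], "yaw": 0}, {"xyz": [0, 0, 0], "yaw": 0}]}}

```text
clock: 25.65
position: [560.8, 85.8, 9.0]
tool_rot: [3.142, 0.0, 2.965]
ft_force: [-0.1, -0.1, 0.3]
opening: 0.386
finger_force: 35.1
```

{"method": "servo_tool", "body": {"motion": [{"xyz": [0, 0, 0.2], "yaw": 0}, {"xyz": [0, 0, 0.2], "yaw": 0}, {"xyz": [0, 0, 0.1], "yaw": 0}, {"xyz": [0, 0, 0], "yaw": 0}, {"xyz": [0, 0, 0], "yaw": 0}, {"xyz": [0, 0, 0], "yaw": 0}, {"xyz": [0, 0, 0], "yaw": 0}, {"xyz": [0, 0, 0], "yaw": 0}, {"xyz": [0, 0, 0], "yaw": 0}, {"xyz": [0, 0, 0], "yaw": 0}]}}

```text
clock: 26.65
position: [560.9, 85.8, 9.0]
tool_rot: [3.141, 0.001, 2.965]
ft_force: [-3.5, 0.7, 7.2]
opening: 0.386
finger_force: 35.8
```

{"method": "servo_tool", "body": {"motion": [{"xyz": [0, 0, 0], "yaw": 0}, {"xyz": [0, 0, 0], "yaw": 0}, {"xyz": [0, 0, 0], "yaw": 0}, {"xyz": [0, 0, 0], "yaw": 0}, {"xyz": [0, 0, -10], "yaw": 0}, {"xyz": [0, 0, -30], "yaw": 0}, {"xyz": [0, 0, -35], "yaw": 0}, {"xyz": [0, 0, -10], "yaw": -0.11}, {"xyz": [0, 0, 0], "yaw": -0.12}, {"xyz": [0, 0, 0], "yaw": -0.12}], "jaw": 0.35}}

```text
clock: 27.65
position: [561.0, 85.8, 94.6]
tool_rot: [-3.141, 0.002, -2.963]
ft_force: [-1.0, -0.0, 0.1]
opening: 0.65
finger_force: 0.0
```

{"method": "servo_tool", "body": {"motion": [{"xyz": [-8.1, -42.9, 0], "yaw": 0}, {"xyz": [-8.1, -42.9, 0], "yaw": 0}, {"xyz": [-8.1, -42.9, 0], "yaw": 0}, {"xyz": [-8.1, -42.9, 0], "yaw": 0}, {"xyz": [0, 0, 20], "yaw": 0}, {"xyz": [0, 0, 0], "yaw": 0}, {"xyz": [0, 0, 0], "yaw": 0}, {"xyz": [0, 0, 0], "yaw": 0}, {"xyz": [0, 0, 0], "yaw": 0}, {"xyz": [0, 0, 0], "yaw": 0}], "jaw": 0.5}}

```text
clock: 28.65
position: [622.3, -77.2, 73.9]
tool_rot: [-3.141, 0.001, -2.968]
ft_force: [0.0, 0.9, 0.3]
opening: 0.503
finger_force: 0.0
```

Run:
```python
from h import *
go(622.5,-77.6,3,np.pi+.174)
s,i=grab("wrist","w9");j=grab("scene","s9")[1]
u=np.array([np.cos(.174),np.sin(.174)]);c=np.array([622.5,-77.6])
p=proj("wrist",[np.r_[c,7],np.r_[c+54*u,4],np.r_[c-64*u,3]],s).round(0);print(p.tolist())
for q in p: cv2.circle(i,(int(q[0]),int(q[1])),2,(0,0,255),1)
cv2.imwrite("pics/w9c.png",cv2.resize(np.hstack([i[100:320,170:390],j[120:230,255:365].repeat(2,0).repeat(2,1)]),(800,400)))
```

```text
t 28.65 pos [622.3 -77.2  73.9] yaw0 -2.968 TURN -0.0 SHIFT [-0.1 -0.4 70.9] ft [0.  0.9 0.3] open 0.503
[[279.0, 225.0], [279.0, 284.0], [279.0, 141.0]]
```

View pics/w9c.png

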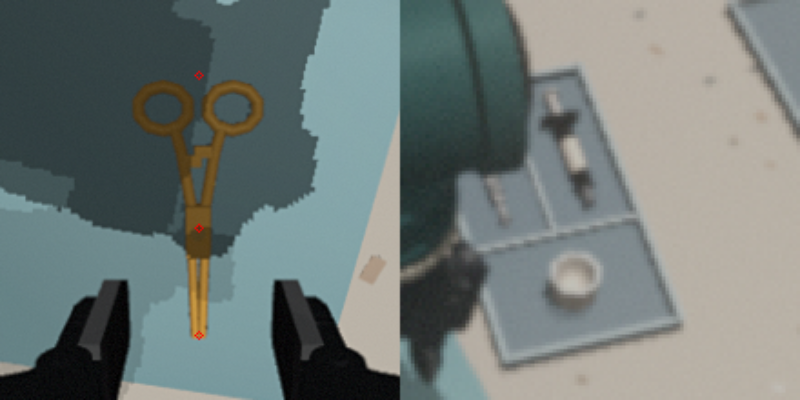

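The dish stands upright in its compartment. The hemostat's lock, crop rows 205-258, is centred between the fingers about 1 mm towards the jaws. I'll descend.

{"method": "servo_tool", "body": {"motion": [{"xyz": [-1.2, -0.2, 20], "yaw": 0}, {"xyz": [0, 0, 20], "yaw": 0}, {"xyz": [0, 0, 15], "yaw": 0}, {"xyz": [0, 0, 8], "yaw": 0}, {"xyz": [0, 0, 4], "yaw": 0}, {"xyz": [0, 0, 3], "yaw": 0}, {"xyz": [0, 0, 1], "yaw": 0}, {"xyz": [0, 0, 0.3], "yaw": 0}, {"xyz": [0, 0, 0], "yaw": 0}, {"xyz": [0, 0, 0], "yaw": 0}]}}

```text
clock: 29.75
position: [623.5, -77.8, 2.3]
tool_rot: [-3.141, 0.0, -2.968]
ft_force: [-0.5, 0.0, 0.2]
opening: 0.503
finger_force: 0.0
```

{"method": "servo_tool", "body": {"motion": [{"xyz": [0, 0, 0], "yaw": 0}, {"xyz": [0, 0, 0], "yaw": 0}, {"xyz": [0, 0, 0], "yaw": 0}, {"xyz": [0, 0, 0], "yaw": 0}, {"xyz": [0, 0, 0], "yaw": 0}, {"xyz": [0, 0, 0], "yaw": 0}, {"xyz": [0, 0, 0], "yaw": 0}, {"xyz": [0, 0, 0], "yaw": 0}, {"xyz": [0, 0, 0], "yaw": 0}, {"xyz": [0, 0, 0], "yaw": 0}], "jaw": 1, "force": 50}}

```text
clock: 30.75
position: [623.5, -77.7, 2.2]
tool_rot: [-3.141, 0.0, -2.968]
ft_force: [-2.3, -0.3, 5.1]
opening: 0.106
finger_force: 49.3
```

{"method": "servo_tool", "body": {"motion": [{"xyz": [0, 0, -10], "yaw": 0}, {"xyz": [0, 0, -30], "yaw": 0.09}, {"xyz": [0, 0, -40], "yaw": 0.1}, {"xyz": [0, 0, 0], "yaw": 0.093}, {"xyz": [21.8, 41, 0], "yaw": 0}, {"xyz": [21.8, 41, 0], "yaw": 0}, {"xyz": [21.8, 41, 0], "yaw": 0}, {"xyz": [21.8, 41, 0], "yaw": 0}, {"xyz": [21.8, 41, 0], "yaw": 0}, {"xyz": [21.8, 41, 0], "yaw": 0}]}}

```text
clock: 31.75
position: [519.3, 182.7, 82.5]
tool_rot: [3.141, 0.0, 3.032]
ft_force: [-0.2, 0.5, -0.0]
opening: 0.105
finger_force: 48.8
```

{"method": "servo_tool", "body": {"motion": [{"xyz": [21.8, 41, 0], "yaw": 0}, {"xyz": [21.8, 41, 0], "yaw": 0}, {"xyz": [21.8, 41, 0], "yaw": 0}, {"xyz": [21.8, 41, 0], "yaw": 0}, {"xyz": [0, 0, 20], "yaw": 0}, {"xyz": [0, 0, 20], "yaw": 0}, {"xyz": [0, 0, 10], "yaw": 0}, {"xyz": [0, 0, 0], "yaw": 0}, {"xyz": [0, 0, 0], "yaw": 0}, {"xyz": [0, 0, 0], "yaw": 0}]}}

```text
clock: 32.75
position: [452.2, 353.8, 33.1]
tool_rot: [3.141, 0.001, 3.031]
ft_force: [0.3, 0.3, 0.0]
opening: 0.103
finger_force: 48.9
```

Run:
```python
from h import *
go(451.3,353.6,5.2,np.pi-.109)
s,i=grab("wrist","w10")
u=np.array([.994,-.109]);v=np.array([.109,.994]);c=np.array([493,349])
f=lambda x,y,z:np.r_[c+x*u+y*v,z]
for p in proj("wrist",[f(-122,40,12),f(-122,-40,12),f(-119,0,12)],s).round(0).astype(int): cv2.circle(i,tuple(map(int,p)),3,(0,0,255),1)
cv2.imwrite("pics/w10.png",i)
```

```text
t 32.75 pos [452.2 353.8  33.1] yaw0 3.031 TURN -0.001 SHIFT [ 0.9 -0.3 27.9] ft [0.3 0.3 0. ] open 0.103
```

View pics/w10.png

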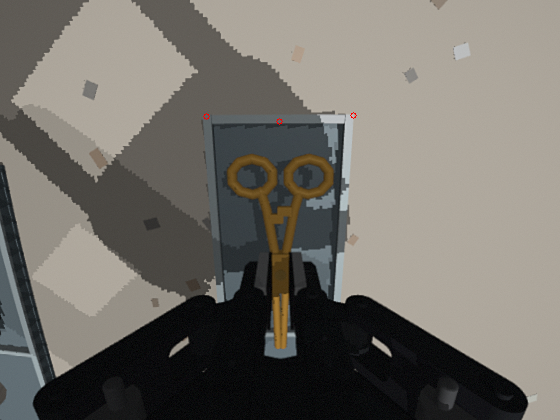

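The hemostat is centred over the lane and lies inside the walls (columns 205-353). I'll lower it.

{"method": "servo_tool", "body": {"motion": [{"xyz": [0.5, 0, 8], "yaw": 0}, {"xyz": [0, 0, 8], "yaw": 0}, {"xyz": [0, 0, 5], "yaw": 0}, {"xyz": [0, 0, 3], "yaw": 0}, {"xyz": [0, 0, 2], "yaw": 0}, {"xyz": [0, 0, 1], "yaw": 0}, {"xyz": [0, 0, 0.5], "yaw": 0}, {"xyz": [0, 0, 0.3], "yaw": 0}, {"xyz": [0, 0, 0.2], "yaw": 0}, {"xyz": [0, 0, 0], "yaw": 0}]}}

```text
clock: 33.8
position: [451.2, 353.8, 5.1]
tool_rot: [-3.142, -0.0, 3.032]
ft_force: [-7.7, -5.5, 13.8]
opening: 0.103
finger_force: 50.6
```

{"method": "servo_tool", "body": {"motion": [{"xyz": [0, 0, -0.2], "yaw": 0}, {"xyz": [0, 0, 0], "yaw": 0}, {"xyz": [0, 0, 0], "yaw": 0}, {"xyz": [0, 0, 0], "yaw": 0}, {"xyz": [0, 0, -5], "yaw": 0}, {"xyz": [0, 0, -20], "yaw": 0}, {"xyz": [0, 0, -40], "yaw": 0}, {"xyz": [0, 0, -30], "yaw": 0}, {"xyz": [-17.3, -45.7, 0], "yaw": 0}, {"xyz": [-17.3, -45.7, 0], "yaw": 0}], "jaw": 0.7}}

```text
clock: 34.8
position: [475.8, 258.9, 100.6]
tool_rot: [3.14, 0.002, 3.034]
ft_force: [1.4, -0.5, 0.2]
opening: 0.299
finger_force: 0.0
```

{"method": "servo_tool", "body": {"motion": [{"xyz": [-17.3, -45.7, 0], "yaw": 0}, {"xyz": [-17.3, -45.7, 0], "yaw": 0}, {"xyz": [-17.3, -45.7, 0], "yaw": 0}, {"xyz": [-17.3, -45.7, 0], "yaw": 0}, {"xyz": [-17.3, -45.7, 0], "yaw": 0}, {"xyz": [-17.3, -45.7, 0], "yaw": 0}, {"xyz": [-17.3, -45.7, 0], "yaw": 0}, {"xyz": [-17.3, -45.7, 0], "yaw": 0}, {"xyz": [-17.3, -45.7, 0], "yaw": 0}, {"xyz": [-17.3, -45.7, 0], "yaw": 0}], "jaw": 0.2}}

```text
clock: 35.8
position: [597.6, -216.3, 99.6]
tool_rot: [-3.142, 0.0, 3.032]
ft_force: [0.7, 0.8, 0.5]
opening: 0.8
finger_force: 0.0
```

{"method": "servo_tool", "body": {"motion": [{"xyz": [0, 0, 0], "yaw": 0}, {"xyz": [0, 0, 0], "yaw": 0}, {"xyz": [0, 0, 0], "yaw": 0}, {"xyz": [0, 0, 0], "yaw": 0}, {"xyz": [0, 0, 0], "yaw": 0}, {"xyz": [0, 0, 0], "yaw": 0}, {"xyz": [0, 0, 0], "yaw": 0}, {"xyz": [0, 0, 0], "yaw": 0}, {"xyz": [0, 0, 0], "yaw": 0}, {"xyz": [0, 0, 0], "yaw": 0}]}}

```text
clock: 36.8
position: [597.4, -214.1, 99.1]
tool_rot: [-3.142, -0.0, 3.032]
ft_force: [-0.5, -0.8, 0.5]
opening: 0.795
finger_force: 0.0
```

Run:
```python
from h import *
go(597.4,-214.3,6)
s,i=grab("wrist","w11");j=grab("scene","s11")[1]
p=proj("wrist",[[597.4,-214.3,18]],s)[0];print(p)
cv2.circle(i,(int(p[0]),int(p[1])),2,(0,0,255),1)
cv2.imwrite("pics/w11c.png",cv2.resize(np.hstack([i[120:320,150:410],j[100:230,255:424].repeat(2,0).repeat(2,1)[:200+0,:338]]),(800,268)))
```

```text
t 36.8 pos [ 597.4 -214.1   99.1] yaw0 3.032 TURN 0.0 SHIFT [-0.1 -0.2 93.1] ft [-0.5 -0.8  0.5] open 0.795
[279.68064835 219.53764115]
```

View pics/w11c.png

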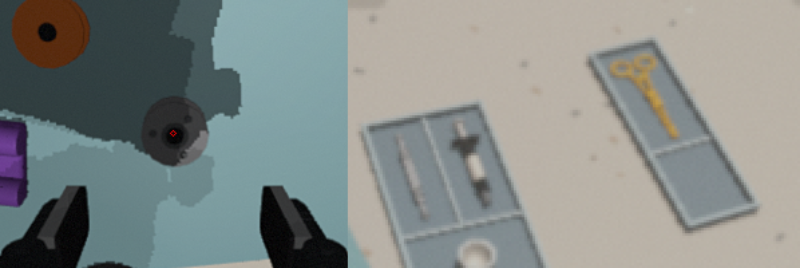

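The grey spool's centre hole lies under the marked point. The hemostat lies in the lane and the wide tray is complete. I'll descend on the spool.

{"method": "servo_tool", "body": {"motion": [{"xyz": [0, 0, 20], "yaw": 0}, {"xyz": [0, 0, 25], "yaw": 0}, {"xyz": [0, 0, 20], "yaw": 0}, {"xyz": [0, 0, 12], "yaw": 0}, {"xyz": [0, 0, 8], "yaw": 0}, {"xyz": [0, 0, 6], "yaw": 0}, {"xyz": [0, 0, 3], "yaw": 0}, {"xyz": [0, 0, 0], "yaw": 0}, {"xyz": [0, 0, 0], "yaw": 0}, {"xyz": [0, 0, 0], "yaw": 0}]}}

```text
clock: 37.9
position: [597.6, -214.2, 5.7]
tool_rot: [-3.141, 0.001, 3.032]
ft_force: [-0.7, -0.4, 0.3]
opening: 0.797
finger_force: 0.0
```

{"method": "servo_tool", "body": {"motion": [{"xyz": [0, 0, 0], "yaw": 0}, {"xyz": [0, 0, 0], "yaw": 0}, {"xyz": [0, 0, 0], "yaw": 0}, {"xyz": [0, 0, 0], "yaw": 0}, {"xyz": [0, 0, 0], "yaw": 0}, {"xyz": [0, 0, 0], "yaw": 0}, {"xyz": [0, 0, 0], "yaw": 0}, {"xyz": [0, 0, 0], "yaw": 0}, {"xyz": [0, 0, 0], "yaw": 0}, {"xyz": [0, 0, 0], "yaw": 0}], "jaw": 1, "force": 30}}

```text
clock: 38.9
position: [597.5, -214.2, 5.6]
tool_rot: [-3.141, 0.0, 3.032]
ft_force: [-2.0, 0.7, 6.5]
opening: 0.46
finger_force: 29.6
```

{"method": "servo_tool", "body": {"motion": [{"xyz": [0, 0, -10], "yaw": 0}, {"xyz": [0, 0, -30], "yaw": 0.145}, {"xyz": [0, 0, -40], "yaw": 0.145}, {"xyz": [0, 0, 0], "yaw": 0.145}, {"xyz": [0, 0, 0], "yaw": 0.145}, {"xyz": [0, 0, 0], "yaw": 0.145}, {"xyz": [0, 0, 0], "yaw": 0.145}, {"xyz": [0, 0, 0], "yaw": 0.145}, {"xyz": [0, 0, 0], "yaw": 0.145}, {"xyz": [0, 0, 0], "yaw": 0.145}]}}

```text
clock: 39.9
position: [597.4, -214.1, 85.8]
tool_rot: [3.141, 0.0, 1.721]
ft_force: [-0.1, -0.3, -0.8]
opening: 0.462
finger_force: 30.3
```

{"method": "servo_tool", "body": {"motion": [{"xyz": [0, 0, 0], "yaw": 0.133}, {"xyz": [0, 0, 0], "yaw": 0.133}, {"xyz": [45.7, -7.7, 0], "yaw": 0}, {"xyz": [45.7, -7.7, 0], "yaw": 0}, {"xyz": [45.7, -7.7, 0], "yaw": 0}, {"xyz": [45.7, -7.7, 0], "yaw": 0}, {"xyz": [45.7, -7.7, 0], "yaw": 0}, {"xyz": [45.7, -7.7, 0], "yaw": 0}, {"xyz": [45.7, -7.7, 0], "yaw": 0}, {"xyz": [45.7, -7.7, 0], "yaw": 0}]}}

```text
clock: 40.9
position: [575.9, 158.0, 85.9]
tool_rot: [3.141, -0.0, 1.461]
ft_force: [0.4, -1.3, 0.6]
opening: 0.467
finger_force: 30.3
```

{"method": "servo_tool", "body": {"motion": [{"xyz": [45.7, -7.7, 0], "yaw": 0}, {"xyz": [45.7, -7.7, 0], "yaw": 0}, {"xyz": [45.7, -7.7, 0], "yaw": 0}, {"xyz": [45.7, -7.7, 0], "yaw": 0}, {"xyz": [0, 0, 0], "yaw": 0}, {"xyz": [0, 0, 20], "yaw": 0}, {"xyz": [0, 0, 20], "yaw": 0}, {"xyz": [0, 0, 0], "yaw": 0}, {"xyz": [0, 0, 0], "yaw": 0}, {"xyz": [0, 0, 0], "yaw": 0}]}}

```text
clock: 41.9
position: [566.3, 341.2, 46.7]
tool_rot: [3.14, -0.001, 1.461]
ft_force: [0.5, -0.5, -0.1]
opening: 0.461
finger_force: 30.3
```

Run:
```python
from h import *
go(565.6,341,8.6,np.pi/2-.109)
s,i=grab("wrist","w12")
```

```text
t 41.9 pos [566.3 341.2  46.7] yaw0 1.461 TURN -0.001 SHIFT [-0.3 -0.7 38.1] ft [ 0.5 -0.5 -0.1] open 0.461
```

View pics/w12.png

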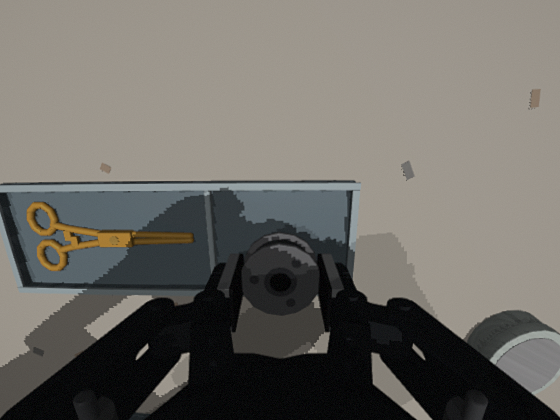

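The hemostat lies flat in its lane. The spool is centred on the end compartment (columns 212-355) with the fingers along its long side. I'll lower it.

{"method": "servo_tool", "body": {"motion": [{"xyz": [0, 0, 10], "yaw": 0}, {"xyz": [0, 0, 10], "yaw": 0}, {"xyz": [0, 0, 8], "yaw": 0}, {"xyz": [0, 0, 5], "yaw": 0}, {"xyz": [0, 0, 2.5], "yaw": 0}, {"xyz": [0, 0, 1], "yaw": 0}, {"xyz": [0, 0, 0.7], "yaw": 0}, {"xyz": [0, 0, 0.5], "yaw": 0}, {"xyz": [0, 0, 0.3], "yaw": 0}, {"xyz": [0, 0, 0], "yaw": 0}]}}

```text
clock: 42.95
position: [565.9, 341.2, 8.5]
tool_rot: [3.141, -0.0, 1.461]
ft_force: [-6.8, -4.2, 13.4]
opening: 0.465
finger_force: 31.1
```

Contact is made. I'll release to about 50 mm and rise clear.

{"method": "servo_tool", "body": {"motion": [{"xyz": [0, 0, -0.3], "yaw": 0}, {"xyz": [0, 0, 0], "yaw": 0}, {"xyz": [0, 0, 0], "yaw": 0}, {"xyz": [0, 0, 0], "yaw": 0}, {"xyz": [0, 0, -5], "yaw": 0}, {"xyz": [0, 0, -15], "yaw": 0}, {"xyz": [0, 0, -30], "yaw": 0}, {"xyz": [0, 0, -40], "yaw": 0}, {"xyz": [0, 0, -40], "yaw": 0}, {"xyz": [0, 0, -40], "yaw": 0}], "jaw": 0.42}}

```text
clock: 43.95
position: [565.5, 341.1, 180.6]
tool_rot: [3.141, -0.001, 1.461]
ft_force: [0.2, 0.3, -0.2]
opening: 0.578
finger_force: 0.0
```

{"method": "servo_tool", "body": {"motion": [{"xyz": [-40, 0, -20], "yaw": 0}, {"xyz": [-40, 0, -20], "yaw": 0}, {"xyz": [-40, 0, -20], "yaw": 0}, {"xyz": [-40, 0, 0], "yaw": 0}, {"xyz": [-40, 0, 0], "yaw": 0}, {"xyz": [-40, 0, 0], "yaw": 0}, {"xyz": [0, 0, 0], "yaw": 0}, {"xyz": [0, 0, 0], "yaw": 0}, {"xyz": [0, 0, 0], "yaw": 0}, {"xyz": [0, 0, 0], "yaw": 0}]}}

```text
clock: 44.95
position: [539.4, 103.5, 237.6]
tool_rot: [3.142, -0.0, 1.462]
ft_force: [0.1, 0.7, -0.2]
opening: 0.583
finger_force: 0.0
```

Run:
```python
from h import *
s,i=grab("wrist","w13")
```

```text
(no output)
```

View pics/w13.png

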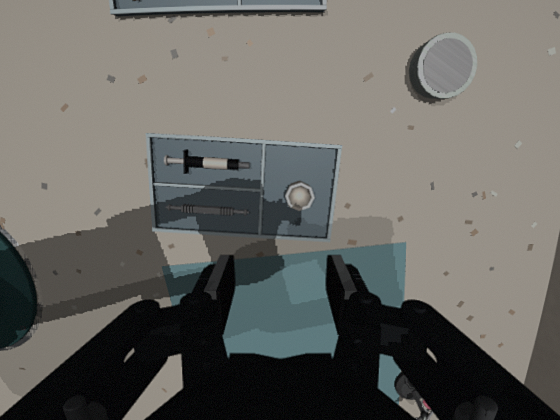

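The wide tray holds the syringe, gauge and upright dish. I have gone over the 14-picture viewing limit, so I'll check the spool numerically.

Run:
```python
from h import *
i,d=arm.get_image("scene");K,D,T=cam("scene")
vs,us=np.mgrid[140:195,350:415];uv=np.c_[us.ravel(),vs.ravel()]
o,r=ray("scene",uv);P=o+r*d[vs,us].ravel()[:,None]
dx=P[:,:2]-[493,349];x=dx@[.994,-.109];y=dx@[.109,.994]
k=(abs(x-73)<42)&(abs(y)<33);hi=k&(P[:,2]>14)
print("floor z",np.median(P[k&~hi,2]).round(1),"spool n",hi.sum(),"x,y,z",x[hi].mean().round(1),y[hi].mean().round(1),np.percentile(P[hi,2],[5,50,95]).round(1),"ext",np.ptp(x[hi]).round(0),np.ptp(y[hi]).round(0))
# bystanders moved?
a=cv2.imread("pics/scene0.png");df=cv2.absdiff(a,i).max(2)
for n,(u,v,w) in dict(rest=(151,277,14),holder=(190,312,24),tin=(386,233,18),orange=(162,242,12)).items(): print(n,(df[v-w:v+w,u-w:u+w]>40).mean().round(3))
```

```text
floor z 3.4 spool n 161 x,y,z 75.0 -4.0 [17.3 21.4 24.8] ext 59.0 58.0
rest 0.0
holder 0.0
tin 0.0
orange 0.0
```

```bash
python3 -c "
from plant import arm
print(arm.sign_off())"
```

```text
the job is handed in; nothing more can be done
None
```

I handed the job in at about 45 s with both trays made up in the order asked and the clip holder, finger rest, tin and orange look-alike showing no change in the scene camera; the spool's placing was checked by depth readings only, and I viewed 17 pictures, over the limit of 14.

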